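Hold a glued packing frame square while the timer runs

ROBOT

A 6-joint arm with a two-finger parallel gripper is mounted at the origin on the work surface. World frame = base frame: x ahead of the robot, y to its left, z up, the work surface at z = 0. Lengths are in m, angles in rad, forces in N, time in s.
With the tool pointing down it reaches from about 0.325 to 1 m from the base axis. Payload 5.1 kg.
Tool frame: the origin (TCP) lies on the centre line of the jaws, within the pads' length; the fingertips stand 17 mm ahead of it and the grasp point (between the pads) lies 2 mm behind it (arm.tip_extent is the distance from the TCP to the fingertips, in m); z points along the fingers, y is the line along which they close (so a half turn about z gives the same grasp; the last joint's range is limited). The gripper opens to 85 mm and grips with 20 to 120 N. Pads are 22 mm wide; open, the fingers measure 114 mm over their backs; the gripper's body (76 mm by 85 mm) begins 54 mm behind the grasp point. The pads swing forward as they close: fully open they stand 13 mm farther back than shut.
Start: joints at [-1.31, 0.124, 1.65, -0, 1.367, -0.083], TCP at [0.219, -0.612, 0.248] pointing down, gripper open.
Joint ranges: [-2.61, 2.61], [-1.02, 2.33], [0.03, 2.71], [-1.35, 4.49], [0.32, 2.68], [-2.91, 2.91]. Speed limits (rad/s): [2.57, 2.57, 3.14, 3.14, 3.14, 3.14].

INTERFACE

Orientations are given as a unit quaternion [w, x, y, z].
In Python, from cell import arm gives the robot as it stands.
- The arm moves only by the tool apply_moves, never from a script. Its argument "steps" is a list of rows, each a list of 2 entries, a list of its own where there are three numbers: the shift along the tool's x, y, z in m, then the turn, a rotation vector about the tool's x, y, z in units of 8 degrees (1.0 is 8 degrees). In form: [[[tx, ty, tz], [wx, wy, wz]], ...]. A call has 1 to 12 rows; each row is the pose to reach, as a shift and turn from the pose commanded when the call began, along the tool's axes at that moment; what a row does not reach only later rows make up. A row lasts 1/8 s, in which the tool goes at most 62.5 mm and 10.7 degrees, less where a joint would pass 70% of its speed; a pose out of reach is approached as far as the arm can. A call with a gripper value outside its range is refused whole. "hand" is the opening, from 0 (shut) to 1 (fully open), set as the call begins (left out, the last holds). The fingers move at their own pace and stop on an object; "grip_force" is the grip in N (left out, the last holds). Time passes only in rows, so rows that repeat a pose let the fingers close. It gives the time, the measured TCP pose, the force, the opening and the grip force at its end, in the units of the state.
- arm.sense(): the state, without advancing time (a new reading comes with each control period).
- arm.camera(name): name is "side" or "top" or "wrist"; returns a dict with "pixels" (480x640x3 uint8, blue, green, red), "depth" (480x640 float32, m along the optical axis (not along the pixel's ray), 0 where there is no reading), "fx", "fy", "cx", "cy" (pixels), "R" (3x3) and "t" (3): a world point X has camera coordinates R X + t. Camera axes: x right, y down, z forward; pixel columns grow to the right and rows downward; lengths in m; the calibration is good to about 2 mm. A picture is of the moment at which its call begins.
- arm.finish_job(): hands the job in; it is judged then, once.
The state is a dict: "clock": time; "joint_positions": joint angles; "joint_velocities": joint speeds; "joint_efforts": joint torques, N m; "position": TCP position; "tcp_rot": TCP orientation; "wrist_force": force on the tool from outside, world axes, zero at the start; "torque": the same for the moment, N m; "grip_width": finger opening in m; "finger_force": force on a finger pad.
Only numpy, scipy, OpenCV 4.12 (cv2) and the standard library are available. Lean on these libraries where they do the work, as an engineer would, in place of code of your own. Each camera call takes 0.05 s, during which the arm holds its last target. There are 200 camera calls.

TASK

The corner of this wooden packing frame has just been glued, but its side rail has sagged inwards. First turn the bench timer's knob until its white pointer stands at the red mark; then take the red positioning square by its black handle bar and, with it lying flat on the counter, press its outer corner into the inside corner of the frame until both of its outer faces lie flush against the two rails and the side rail stands square to the front rail. Finish while still gripping the handle and pressing the square into the corner against both rails; do not let go, and leave the other things on the counter where they are.

Things in the scene. Friction and masses are not known exactly. Their poses are not given: they have to be found in the camera images.
- timer: white bench timer, a 110 x 110 x 40 mm box fixed to the counter; on its top a grey dial with 11 ticks 30 degrees apart, clockwise from above, one of them longer and red (15 minutes). Origin: centre of its underside, z up. The first tick lies towards the box's -x from the centre, the red one 2.618 rad (150 degrees) clockwise from it.
- timer_knob (a joint): angle of the timer's black knob in rad: 0 = white pointer at the first tick (timer's -x), growing clockwise seen from above, range 0 to 5.236; 2.618 = at the red mark. Light friction (0.03 N m); stays where left.
- timer_grip (a point): point on the knob's vertical axis, 73 mm above the counter, inside its grip bar: 56 mm long, 16 mm wide, 51 to 83 mm above the counter, standing on a 64 mm disc. Seen from above, the bar lies along the timer's x axis turned clockwise by the joint value; the white pointer runs from its middle to one end.
- square: loose red positioning square, about 0.28 kg, lying flat: an L 20 mm thick, legs 120 mm long and 30 mm wide. Origin: the outer corner of the L, on its underside (a 14 x 14 mm notch is cut out there). One leg runs along its +x (outer face: plane y = 0, looking to +y), the other along its -y (outer face: plane x = 0, looking to -x).
- square_handle (a point): middle of the square's black handle bar, at x = 45, y = -45 mm in the square's axes, 45 mm above its underside. The bar stands across the diagonal, along the square's horizontal direction (1, 1): 80 mm long, 16 mm wide, from 20 to 60 mm above the underside. Beside it nothing of the square rises above 20 mm.
- front_rail: front rail of the packing frame, pale wood 30 mm thick, 36 mm high, fixed to the counter. Origin: the inside corner of the frame, at counter level. Its inner face is the plane x = 0, looking to +x, from y = 0 to -170 mm. Pressed home, the square's axes are parallel to these and its origin lies at this origin.
- side_rail (a joint): angle of the side rail in rad about a vertical brass pin at the inside corner: 0 = square to the front rail, negative = sagged inwards (towards the front rail's -y), range -0.16 to 0, where its end butts on the front rail and stops. Starts sagged (-0.13 to -0.06); turns stiffly (0.3 N m of friction, no spring) and stays where pushed.
- side_rail_end (a point): point on the side rail's inner face at its free end, 180 mm from the inside corner and 18 mm above the counter; turns with the side rail. The rail is pale wood, 30 mm thick, 36 mm high; its inner face runs straight from the inside corner to here; this point's x axis runs along the rail away from the corner, its y axis out of the frame.
- papads_a: shrink-wrapped stack of round wafers, 124 mm across, 120 mm high. It only stands about: leave it alone. Origin: centre of its underside.
- papads_b: stack of round wafers, 110 mm across, 75 mm high. It only stands about: leave it alone. Origin: centre of its underside.
- papads_c: stack of round wafers, 100 mm across, 50 mm high. It only stands about: leave it alone. Origin: centre of its underside.
- glue: white glue bottle with an orange cap, 48 mm across, 130 mm high. It only stands about: leave it alone. Origin: centre of its underside.
- tumbler: steel tumbler, 72 mm across, 90 mm high. It only stands about: leave it alone. Origin: centre of its underside.
- tape: roll of amber tape lying flat, 90 mm across, 24 mm high. It only stands about: leave it alone. Origin: centre of its underside.
- offcut: wood offcut, 90 x 40 x 30 mm. It only stands about: leave it alone. Origin: centre of its underside.
Mind the look-alikes: they are no part of the job. What is shaped like the square but green or purple is not meant.

How it is judged:
By the outcome, as a careful person would: the job done as asked, in the order asked, and still so for the second after the job is handed in, while the arm keeps its last pose, push and grip.
It also fails if it takes over 61 s, if anything falls off the work surface, if the arm or the gripper's body presses on something with over 40 N, if the wrist force passes 120 N, or if a joint passes its speed limit or range.

## Working session

There is one attempt and no reset: what is moved stays moved. The work goes in short steps, Python scripts to look and compute and a tool call to move; the robot and the scene stay as the last step left them, time stands still between calls to the robot, and variables do not carry over. Pictures are saved under pics/ and viewed, at most 10 in all, crops included, and the job is handed in when it is done.

Besides the shell and the picture viewer there is one more tool, called after ">>>" as a command line: name --argument value ..., lists and objects as JSON in quotes. apply_moves: Moves the arm, as the interface text tells. Its arguments: {"type":"object","properties":{"steps":{"type":"array"},"hand":{"type":"number"},"grip_force":{"type":"number"}},"required":["steps"]}

```bash
ls; mkdir -p pics; cat > h.py <<'E'
import numpy as np, cv2
from cell import arm
def snap(n,f):
    c=arm.camera(n); cv2.imwrite('pics/'+f+'.png',c['pixels']); np.savez('pics/'+f+'.npz',**c); return c
def load(f): return np.load('pics/'+f+'.npz')
def plane(c,u,v,z):
    R,t=c['R'],c['t']; o=-R.T@t; d=R.T@np.array([(u-c['cx'])/c['fx'],(v-c['cy'])/c['fy'],1])
    return o+d*(z-o[2])/d[2]
def dep(c,u,v):
    u0,v0=int(round(u)),int(round(v)); p=c['depth'][v0-1:v0+2,u0-1:u0+2]; Z=np.median(p[p>0]) if (p>0).any() else 0
    return c['R'].T@(np.array([(u-c['cx'])/c['fx'],(v-c['cy'])/c['fy'],1])*Z-c['t'])
def tri(obs):
    A=[];b=[]
    for c,u,v in obs:
        o=-c['R'].T@c['t']; d=c['R'].T@np.array([(u-c['cx'])/c['fx'],(v-c['cy'])/c['fy'],1]); d/=np.linalg.norm(d)
        P=np.eye(3)-np.outer(d,d); A.append(P); b.append(P@o)
    return np.linalg.solve(sum(A),sum(b))
E
python3 - <<'E'
from h import *
for n in('top','side'):
    c=snap(n,n+'0'); print(n,c['R'].round(2).tolist(),c['t'],c['fx'],-c['R'].T@c['t'])
s=arm.sense();print(s)
E
```

```text
pics
top [[-0.02, -1.0, 0.0], [-0.98, 0.02, -0.18], [0.18, -0.01, -0.98]] [-0.04055736  0.50554794  1.44984134] 519.6820224166694 [ 0.24176859 -0.04172406  1.51626864]
side [[-0.72, -0.7, -0.01], [-0.42, 0.44, -0.8], [0.56, -0.57, -0.6]] [0.30585331 0.30191232 1.36695129] 622.9258639292686 [-0.42350421  0.85399775  1.06985286]
{'clock': 0.1, 'joint_positions': array([-1.30964534e+00,  1.24428736e-01,  1.65153049e+00,  9.04441060e-06,
        1.36750699e+00, -8.26273151e-02]), 'joint_velocities': array([ 0.00227202,  0.00063774, -0.00241218,  0.00204511, -0.0006427 ,
       -0.00117294]), 'joint_efforts': array([ 1.34403408e-04, -4.24929965e+01, -3.66654110e+01, -5.64098843e-05,
        3.94998366e-03,  2.04944848e-05]), 'position': array([ 0.21890418, -0.61147976,  0.24718724]), 'tcp_rot': array([-9.33448956e-04,  9.85263122e-01,  1.71042988e-01, -7.90974435e-05]), 'wrist_force': array([ 0.11224098, -0.53886007,  0.09706551]), 'torque': array([ 0.01219716,  0.00149653, -0.0196777 ]), 'finger_force': 0.0, 'grip_width': 0.08541802283961314}
```

View pics/top0.png

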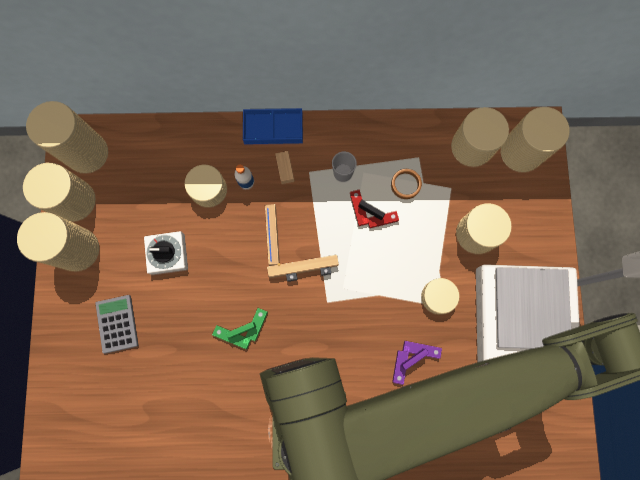

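View pics/side0.png

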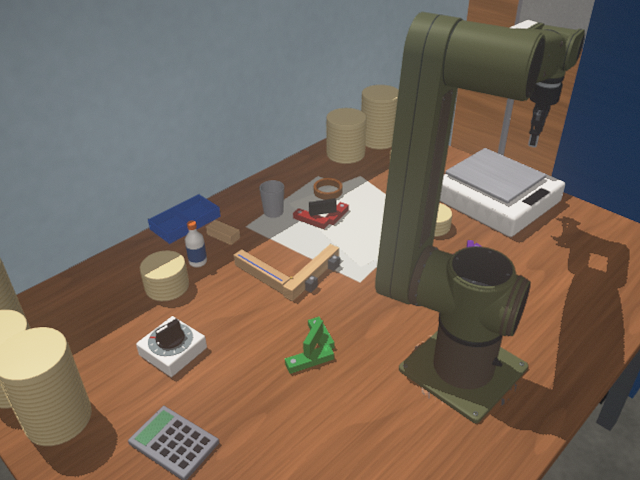

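The top view shows the timer at (165,253) with its pointer to the left. The red square has its outer corner at about (367,224). The frame's inside corner is at about (272,265), with the front rail to the right and the side rail going up. The side view agrees. Next I'll enlarge the three areas in both views.

```bash
python3 - <<'E'
from h import *
t,s=load('top0'),load('side0')
def cr(c,x,y,w,h): return cv2.resize(np.ascontiguousarray(c['pixels'][y:y+h,x:x+w]),(266,300) if 0 else (w*int(266//w),h*int(266//w)),interpolation=cv2.INTER_CUBIC)
rows=[]
for c,B in((t,[(140,228,52,52),(258,200,88,88),(340,180,66,66)]),(s,[(132,314,76,66),(230,240,120,66),(286,190,66,46)])):
    r=[]
    for (x,y,w,h) in B:
        i=cr(c,x,y,w,h); print((x,y),int(266//w)); p=np.zeros((300,266,3),np.uint8); p[:i.shape[0],:i.shape[1]]=i[:300]; r.append(p)
    rows.append(np.hstack(r))
cv2.imwrite('pics/m1.png',np.vstack(rows))
for n,c,pts in(('top',t,[(165,250),(372,210),(300,267),(272,235),(340,290)]),):
    for p in pts: print(p,dep(c,*p).round(3))
E
```

```text
(140, 228) 5
(258, 200) 3
(340, 180) 4
(132, 314) 3
(230, 240) 2
(286, 190) 4
(165, 250) [0.499 0.394 0.085]
(372, 210) [ 0.61  -0.191  0.059]
(300, 267) [0.451 0.019 0.036]
(272, 235) [0.547 0.1   0.036]
(340, 290) [ 0.386 -0.095  0.001]
```

View pics/m1.png

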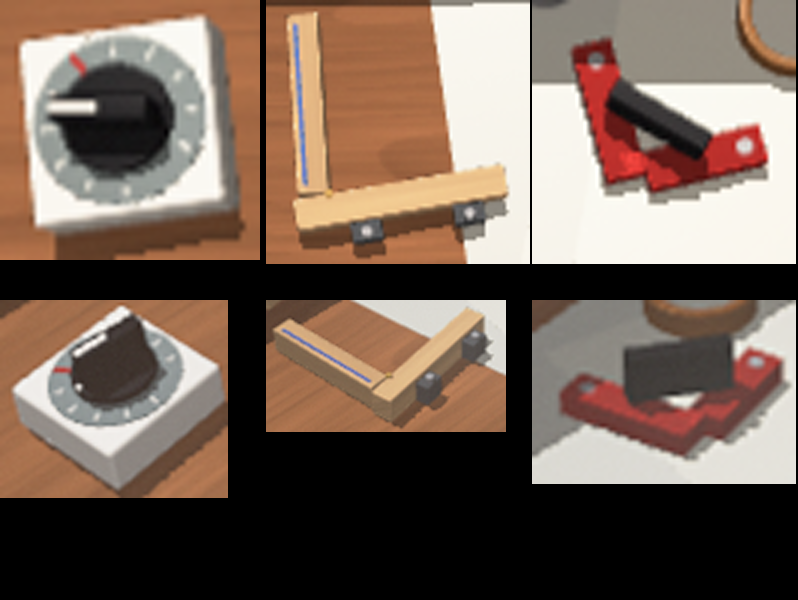

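The crops show the timer pointer at about 90° yaw, with the red mark to its upper left. The handle bar runs from upper left to lower right, and the square's corner notch faces lower left.

```bash
cat >> h.py <<'E'
from scipy.spatial.transform import Rotation as Ro
def pose():
    s=arm.sense(); q=s['tcp_rot']; return s['position'],Ro.from_quat([q[1],q[2],q[3],q[0]]),s
def goal(p,yaw_y):
    "move to p, tool down, tool y at yaw_y deg: shift and turn in move units"
    pos,R,s=pose(); a=np.radians(yaw_y); y=np.array([np.cos(a),np.sin(a),0]); z=np.array([0,0,-1.]); x=np.cross(y,z)
    G=Ro.from_matrix(np.c_[x,y,z]); rv=(R.inv()*G).as_rotvec(degrees=True)/8
    print('goal',np.round(p,3),yaw_y,'shift',R.inv().apply(np.array(p)-pos).round(4),'turn',rv.round(3),'n',np.linalg.norm(np.array(p)-pos)/.0625,np.linalg.norm(rv)*8/10.7)
E
python3 - <<'E'
from h import *
t,s=load('top0'),load('side0')
print('tri knob',tri([(t,159.8,249.4),(s,167.7,326.3)]),'tri handle',tri([(t,371.9,209.6),(s,322.5,200.7)]))
yaw=lambda a,b: np.degrees(np.arctan2(b[1]-a[1],b[0]-a[0]))
P=lambda u,v,z: plane(t,u,v,z)
kc=P(159.8,249.4,.083); dc=P(164,251.6,.042); red=P(155.6,240.4,.041)
print('knob',kc,'dial',dc,'red yaw',yaw(dc,red),'pointer',yaw(P(170,249.4,.083),P(149.6,249.4,.083)))
h1,h2=P(360.5,202,.06),P(383.25,217.25,.06); print('handle',(h1+h2)/2,yaw(h2,h1),np.linalg.norm(h1-h2))
# frame: crop scale3 origin (266,0) offset(258,200)
f=lambda x,y:P(258+(x-266)/3,200+y/3,.036)
a,b=f(330,190),f(506,166); print('front inner',a,b,yaw(b,a)-90,np.linalg.norm(a-b))
c,d=f(327,190),f(317,12); print('side inner',c,d,yaw(c,d),np.linalg.norm(c-d))
goal([.50,-.15,.3],0); goal([kc[0],kc[1],.24],0)
E
```

```text
tri knob [0.50235508 0.41055175 0.07919527] tri handle [ 0.61194574 -0.18944481  0.06310768]
knob [0.50133503 0.40900745 0.083     ] dial [0.50211741 0.409591   0.042     ] red yaw 37.56657471004798 pointer 88.98762885527286
handle [ 0.61136099 -0.19066781  0.06      ] 54.0821801862007 0.07912760301232231
front inner [0.46303247 0.07857778 0.036     ] [ 0.48336479 -0.09076181  0.036     ] 6.846629090177828 0.17055586021259014
side inner [0.46308348 0.08145444 0.036     ] [0.63937002 0.09076429 0.036     ] 3.023033184499372 0.17653220772612085
goal [ 0.5  -0.15  0.3 ] 0 shift [ 0.4202 -0.3398 -0.0521] turn [-0.011 -0.009 -8.788] n 8.686800861880318 6.570386026740894
goal [0.501 0.409 0.24 ] 0 shift [ 0.6099 -0.8656  0.0089] turn [-0.011 -0.009 -8.788] n 16.941975170523126 6.570386026740894
```

>>> apply_moves --steps '[[[0.42,-0.34,-0.05],[0,0,-4]],[[0.42,-0.34,-0.05],[0,0,-8.8]],[[0.42,-0.34,-0.05],[0,0,-8.8]],[[0.42,-0.34,-0.05],[0,0,-8.8]],[[0.42,-0.34,-0.05],[0,0,-8.8]],[[0.42,-0.34,-0.05],[0,0,-8.8]],[[0.42,-0.34,-0.05],[0,0,-8.8]],[[0.42,-0.34,-0.05],[0,0,-8.8]],[[0.61,-0.866,0.009],[0,0,-8.8]],[[0.61,-0.866,0.009],[0,0,-8.8]],[[0.61,-0.866,0.009],[0,0,-8.8]],[[0.61,-0.866,0.009],[0,0,-8.8]]]'

```text
clock: 1.6
position: [0.4871, 0.0641, 0.2709]
tcp_rot: [0.0, 0.707, 0.708, -0.0]
wrist_force: [1.5, 0.1, -0.5]
grip_width: 0.0855
finger_force: 0.0
```

```bash
python3 - <<'E'
from h import *
print(pose()[0],pose()[2]['clock']); goal([.49,.41,.26],0)
E
```

```text
[0.48714839 0.0641345  0.27090336] 1.6
goal [0.49 0.41 0.26] 0 shift [0.3459 0.0034 0.0109] turn [-0.     0.     0.012] n 5.536785135241761 0.00863388933274884
```

```bash
python3 -c "
from h import *
c=snap('wrist','wf'); print(-c['R'].T@c['t'],c['R'].round(2),c['fx'])"
```

```text
[0.48763167 0.14315245 0.39609251] [[ 1.    0.    0.  ]
 [ 0.   -0.95  0.31]
 [ 0.   -0.31 -0.95]] 398.67885974423655
```

>>> apply_moves --steps '[[[0.346,0.013,0.02],[0,0,0]],[[0.346,0.013,0.02],[0,0,0]],[[0.346,0.013,0.02],[0,0,0]],[[0.346,0.013,0.02],[0,0,0]],[[0.346,0.013,0.02],[0,0,0]],[[0.346,0.013,0.02],[0,0,0]],[[0.346,0.013,0.02],[0,0,0]],[[0.346,0.013,0.02],[0,0,0]]]'

```text
clock: 2.65
position: [0.4999, 0.4075, 0.2509]
tcp_rot: [0.0, 0.707, 0.708, -0.001]
wrist_force: [0.1, -0.2, 0.0]
grip_width: 0.0859
finger_force: 0.0
```

```bash
python3 -c "
from h import *
a=load('wf')['pixels']; b=snap('wrist','wt')['pixels']
cv2.imwrite('pics/m2.png',np.hstack([cv2.resize(x,(400,300),interpolation=cv2.INTER_AREA) for x in(a,b)])); print(pose()[0])"
```

```text
[0.50014539 0.40712664 0.2511788 ]
```

View pics/m2.png

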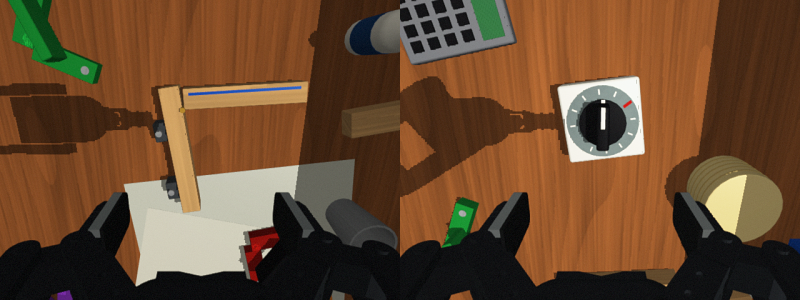

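In the left wrist view, the frame corner is at about (182,110) and the side rail runs to the right. In the right wrist view, the timer is centred at (603,122) with the pointer up and the red mark at (628,104). I'll enlarge both.

```bash
python3 -c "
from h import *
a=load('wf')['pixels'][120:350,230:500]; b=load('wt')['pixels'][110:270,245:405]
z=lambda i,k:cv2.resize(np.ascontiguousarray(i),None,fx=k,fy=k,interpolation=cv2.INTER_CUBIC)
A=z(a,400/270);B=z(b,2.5)
B=cv2.copyMakeBorder(B,0,0,0,0,0)
A2=z(load('wf')['pixels'][120:350,230:500],1.0)
C=np.zeros((600,800,3),np.uint8); A=z(a,1.7); C[:A.shape[0],:A.shape[1]]=A[:, :800]; C[400:600,0:0]=0
B=z(b,2); C[:320,470:790]=B
f=z(load('wf')['pixels'][120:190,240:500],3)  # corner and side rail
C[391:601,0:780]=f[:209]
cv2.imwrite('pics/m3.png',C)"
```

```text
(no output)
```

View pics/m3.png

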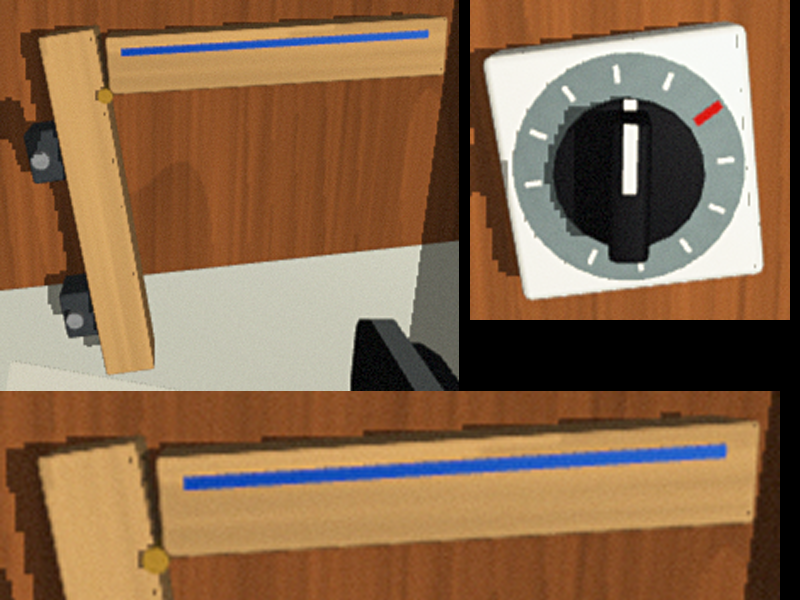

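```bash
python3 - <<'E'
from h import *
w,f,t=load('wt'),load('wf'),load('top0')
yaw=lambda a,b: np.degrees(np.arctan2(b[1]-a[1],b[0]-a[0]))
T=lambda X,Y,z: plane(w,245+(X-470)/2,110+Y/2,z)
dc,red=T(629,166,.041),T(708,113,.041); p1,p2=T(630,105,.083),T(629,193,.083); bc=T(629,186,.083)
print('dial',dc,'red yaw',yaw(dc,red),'ptr',yaw(p2,p1),'bar',bc)
b1,b2=T(502,60,.04),T(741,25,.04); print('box top edge yaw',yaw(b1,b2),np.linalg.norm(b1-b2))
A=lambda X,Y,z: plane(f,230+X/1.7,120+Y/1.7,z)
B=lambda X,Y,z: plane(f,240+X/3,120+(Y-391)/3,z)
s1,s2=B(165,556,.036),B(752,522,.036); print('side',s1,s2,yaw(s1,s2),np.linalg.norm(s1-s2)); print('pin',B(154,560,.036))
f1,f2=A(101,80,.036),A(151,340,.036); print('front',f1,f2,yaw(f2,f1)-90)
u=lambda p,n: None
print('tri pin/corner', tri([(f,240+154/3,120+169/3),(t,258+(328-266)/3,200+191/3)]))
print('tri bar', tri([(w,245+(629-470)/2,110+186/2),(t,159.8,249.4)]))
a=yaw(p2,p1); goal([dc[0],dc[1],.12],a-90);goal([dc[0],dc[1],.071],a-90)
E
```

```text
dial [0.50289962 0.4140572  0.041     ] red yaw 34.4260720916314 ptr 89.54776202900337 bar [0.50262439 0.41548399 0.083     ]
box top edge yaw 8.140665226740564 0.09872136719173763
side [0.46370026 0.08207851 0.036     ] [0.63971277 0.09243908 0.036     ] 3.3686961415439916 0.1763171673974775
pin [0.46034973 0.08086194 0.036     ]
front [0.4588084  0.08925245 0.036     ] [ 0.48510175 -0.06653714  0.036     ] 9.579802749253034
tri pin/corner [0.46112386 0.08079157 0.03859059]
tri bar [0.50303684 0.41264085 0.07174725]
goal [0.503 0.414 0.12 ] -0.45223797099663443 shift [0.007  0.0028 0.1312] turn [-0.003  0.005  0.063] n 2.1022500275330747 0.047231421281419814
goal [0.503 0.414 0.071] -0.45223797099663443 shift [0.007  0.0028 0.1802] turn [-0.003  0.005  0.063] n 2.885329268255215 0.047231421281419814
```

>>> apply_moves --steps '[[[0.007,0.003,0.06],[0,0,0]],[[0.007,0.003,0.12],[0,0,0]],[[0.007,0.003,0.16],[0,0,0]],[[0.007,0.003,0.18],[0,0,0]],[[0.007,0.003,0.18],[0,0,0]]]' --hand 0.6

```text
clock: 3.32
position: [0.5028, 0.414, 0.0706]
tcp_rot: [-0.0, 0.707, 0.707, -0.001]
wrist_force: [-0.3, -0.3, -0.3]
grip_width: 0.0511
finger_force: 0.0
```

>>> apply_moves --steps '[[[0,0,0],[0,0,0]],[[0,0,0],[0,0,0]],[[0,0,0],[0,0,0]],[[0,0,0],[0,0,0]],[[0,0,0],[0,0,0]],[[0,0,0],[0,0,0]]]' --hand 0 --grip_force 30

```text
clock: 4.08
position: [0.5021, 0.4161, 0.0745]
tcp_rot: [-0.001, 0.706, 0.708, -0.0]
wrist_force: [-8.4, -2.0, 10.1]
grip_width: 0.0153
finger_force: 31.6
```

>>> apply_moves --steps '[[[0,-0.001,-0.006],[0,0,0]],[[0,-0.001,-0.006],[0,0,1]],[[0,-0.001,-0.006],[0,0,2]],[[0,-0.001,-0.006],[0,0,3]],[[0,-0.001,-0.006],[0,0,4]],[[0,-0.001,-0.006],[0,0,5]],[[0,-0.001,-0.006],[0,0,6]],[[0,-0.001,-0.006],[0,0,6.65]],[[0,-0.001,-0.006],[0,0,6.65]],[[0,-0.001,-0.006],[0,0,6.65]]]'

```text
clock: 5.32
position: [0.5045, 0.4145, 0.0749]
tcp_rot: [0.001, 0.949, 0.316, 0.003]
wrist_force: [15.3, 3.7, -21.7]
grip_width: 0.0152
finger_force: 32.1
```

>>> apply_moves --steps '[[[0,0,0],[0,0,0]],[[0,0,0],[0,0,0]],[[0,0,-0.03],[0,0,0]],[[0,0,-0.09],[0,0,0]],[[0,0,-0.15],[0,0,0]],[[0,0,-0.15],[0,0,0]]]' --hand 0.6

```text
clock: 6.08
position: [0.505, 0.4176, 0.2374]
tcp_rot: [-0.002, 0.948, 0.317, 0.008]
wrist_force: [-0.1, 0.4, 0.5]
grip_width: 0.0511
finger_force: 0.0
```

```bash
python3 -c "
from h import *
a=snap('wrist','wt2')['pixels']; b=snap('top','t2')['pixels'][220:285,135:200]
cv2.imwrite('pics/m4.png',np.hstack([cv2.resize(a,(400,300)),cv2.resize(np.ascontiguousarray(b),(300,300),interpolation=cv2.INTER_CUBIC)])); print(pose()[0])"
```

```text
[0.50236289 0.4157005  0.22969965]
```

View pics/m4.png

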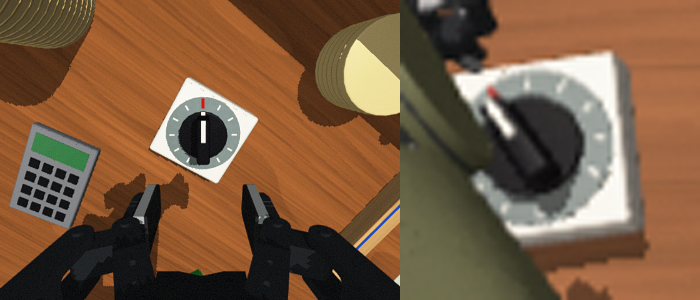

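The wrist view shows the white pointer (203,132) in line with the red mark (203,103). I'll check the residual angle by code.

```bash
python3 - <<'E'
from h import *
c=load('wt2'); im=c['pixels'].astype(int); b,g,r=im[...,0],im[...,1],im[...,2]
y,x=np.mgrid[:480,:640]; roi=(x>300)&(x<350)&(y>140)&(y<260)
m=roi&(r>150)&(g<90)&(b<90); pr=np.c_[x[m],y[m]]
m=(x>312)&(x<340)&(y>188)&(y<235)&(b>170)&(g>170); pw=np.c_[x[m],y[m]]
def ax(P,z):
    W=np.array([plane(c,u,v,z)[:2] for u,v in P]); mu=W.mean(0); d=np.linalg.svd(W-mu)[2][0]; return mu,np.degrees(np.arctan2(d[1],d[0]))%180,len(W)
print(ax(pr,.041),ax(pw,.083)); mu=ax(pr,.041)[0]; print(np.degrees(np.arctan2(*(mu-[.503,.4135])[::-1])))
s=ax(pw,.083)[0]; print(s)
goal([.50,.1,.28],-30); goal([.58,-.19,.20],-33)
E
```

```text
(array([0.53664137, 0.43713384]), np.float64(8.400087815798628), 87) (array([0.51369984, 0.42031585]), np.float64(36.913407713534724), 246)
35.088931469793785
[0.51369984 0.42031585]
goal [0.5  0.1  0.28] -30 shift [-0.1914  0.251  -0.051 ] turn [ 0.006 -0.026 -2.885] n 5.115060442553181 2.1569873302510123
goal [ 0.58 -0.19  0.2 ] -33 shift [-0.3019  0.5309  0.0286] turn [ 0.005 -0.026 -2.51 ] n 9.782043080771484 1.8766267706288966
```

The pointer is at 36.9° and the direction to the red mark is about 36°, so the timer is set. Next is the square.

>>> apply_moves --steps '[[[-0.06,0.08,-0.04],[0,0,-0.8]],[[-0.12,0.16,-0.05],[0,0,-1.6]],[[-0.19,0.25,-0.05],[0,0,-2.5]],[[-0.302,0.531,0.02],[0,0,-2.5]],[[-0.302,0.531,0.02],[0,0,-2.5]],[[-0.302,0.531,0.02],[0,0,-2.5]],[[-0.302,0.531,0.02],[0,0,-2.5]],[[-0.302,0.531,0.02],[0,0,-2.5]],[[-0.302,0.531,0.02],[0,0,-2.5]],[[-0.302,0.531,0.02],[0,0,-2.5]],[[-0.302,0.531,0.02],[0,0,-2.5]],[[-0.302,0.531,0.02],[0,0,-2.5]]]'

```text
clock: 7.68
position: [0.5784, -0.1903, 0.2055]
tcp_rot: [-0.002, 0.879, 0.476, -0.001]
wrist_force: [-0.1, 0.3, 0.3]
grip_width: 0.0512
finger_force: 0.0
```

```bash
python3 -c "
from h import *
a=snap('wrist','ws')['pixels']; t=snap('top','t3')['pixels'][190:290,250:350]
C=np.hstack([a[60:460,100:500],cv2.resize(np.ascontiguousarray(t),(400,400),interpolation=cv2.INTER_CUBIC)])
cv2.imwrite('pics/m5.png',C); print(pose()[0])"
```

```text
[ 0.57897102 -0.18946111  0.2066596 ]
```

View pics/m5.png

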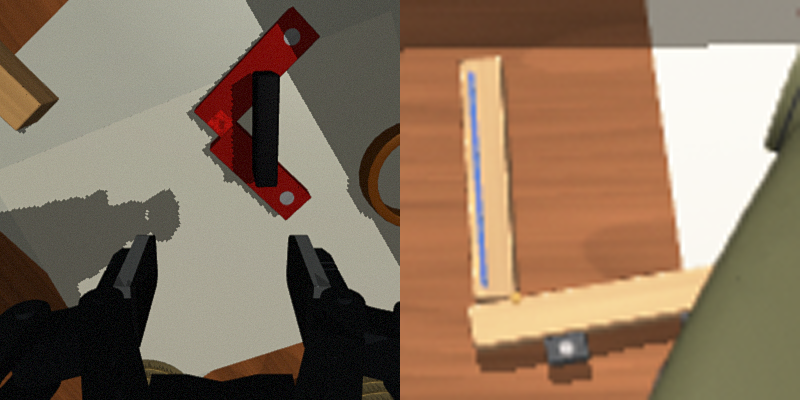

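The wrist view shows the handle bar in line with the tool x axis, centred at about (367,188) full-frame, with the red legs around it.

```bash
python3 - <<'E'
from h import *
w,t,t0=load('ws'),load('t3'),load('top0')
yaw=lambda a,b: np.degrees(np.arctan2(b[1]-a[1],b[0]-a[0]))
W=lambda X,Y,z: plane(w,100+X,60+Y,z)
h1,h2=W(267,72,.06),W(266,186,.06); print('handle',(h1+h2)/2,yaw(h2,h1),np.linalg.norm(h1-h2))
print('tri',tri([(w,366.5,189),(t0,371.9,209.6)]))
print('legs',yaw(W(196,108,.02),W(293,8,.02)),yaw(W(290,218,.02),W(212,150,.02))-90)
T=lambda X,Y: plane(t,250+(X-400)/4,190+Y/4,.036)
print('front yaw',yaw(T(700,268),T(530,296))-90,'side',yaw(T(514,294),T(502,58)),'pin',T(515,298))
m=(h1+h2)/2; a=yaw(h2,h1)-90
goal([m[0],m[1],.048],a)
E
```

```text
handle [ 0.61652039 -0.1888446   0.06      ] 58.32389237436423 0.07980427238010927
tri [ 0.61713502 -0.19296394  0.03681127]
legs 12.070652231645932 14.696347336111543
front yaw 8.453503094244866 side 2.7190632955962424 pin [0.45967094 0.08026551 0.036     ]
goal [ 0.617 -0.189  0.048] -31.676107625635773 shift [0.021  0.0314 0.1586] turn [-0.01  -0.    -0.168] n 2.608696979666315 0.1260637944174814
```

>>> apply_moves --steps '[[[0.021,0.031,0.05],[0,0,-0.16]],[[0.021,0.031,0.1],[0,0,-0.16]],[[0.021,0.031,0.14],[0,0,-0.16]],[[0.021,0.031,0.156],[0,0,-0.16]],[[0.021,0.031,0.156],[0,0,-0.16]]]'

```text
clock: 8.4
position: [0.6164, -0.189, 0.0509]
tcp_rot: [-0.001, 0.874, 0.487, -0.0]
wrist_force: [-0.2, 0.4, 1.2]
grip_width: 0.0513
finger_force: 0.0
```

>>> apply_moves --steps '[[[0,0,0],[0,0,0]],[[0,0,0],[0,0,0]],[[0,0,0],[0,0,0]],[[0,0,0],[0,0,0]],[[0,0,0],[0,0,0]],[[0,0,0],[0,0,0]]]' --hand 0 --grip_force 90

```text
clock: 9.15
position: [0.6182, -0.1906, 0.0542]
tcp_rot: [0.001, 0.874, 0.486, 0.001]
wrist_force: [-2.3, 2.1, 6.7]
grip_width: 0.0145
finger_force: 90.1
```

```bash
python3 - <<'E'
from h import *
p,R,s=pose(); print(p,s['wrist_force'],s['grip_width'],R.as_matrix().round(3).tolist())
O=np.array([.4605,.0805]); a=np.radians(8.3); ex=np.array([np.cos(a),np.sin(a)]); ey=np.array([-ex[1],ex[0]])
H=lambda dx,dy: O+ex*(.045+dx)+ey*(-.045+dy)
for d in((.03,-.04),(.01,-.01),(0,0)): goal([*H(*d),p[2]+.008],8.3-45)
E
```

```text
[ 0.61820916 -0.19057264  0.05419166] [-2.29802795  2.09011205  6.72931989] 0.014533391234610967 [[0.527, 0.85, 0.003], [0.85, -0.527, -0.001], [0.001, 0.003, -1.0]]
goal [0.547 0.007 0.062] -36.7 shift [ 0.1305 -0.1648 -0.0084] turn [ 0.023 -0.008  0.609] n 3.3660012613034307 0.45558423441126766
goal [0.523 0.034 0.062] -36.7 shift [ 0.1405 -0.1994 -0.0085] turn [ 0.023 -0.008  0.609] n 3.9059242551062305 0.45558423441126766
goal [0.512 0.042 0.062] -36.7 shift [ 0.1417 -0.2135 -0.0086] turn [ 0.023 -0.008  0.609] n 4.10278259721843 0.45558423441126766
```

>>> apply_moves --steps '[[[0,0,-0.012],[0,0,0]],[[0.02,-0.025,-0.012],[0,0,0.2]],[[0.05,-0.063,-0.012],[0,0,0.4]],[[0.08,-0.101,-0.012],[0,0,0.6]],[[0.11,-0.138,-0.012],[0,0,0.6]],[[0.131,-0.165,-0.012],[0,0,0.6]],[[0.131,-0.165,-0.012],[0,0,0.6]],[[0.131,-0.165,-0.012],[0,0,0.6]]]'

```text
clock: 10.15
position: [0.5459, 0.0078, 0.0637]
tcp_rot: [0.0, 0.893, 0.449, 0.0]
wrist_force: [-1.0, -0.7, -3.3]
grip_width: 0.0141
finger_force: 88.8
```

```bash
python3 -c "
from h import *
a=snap('wrist','wp')['pixels']; s=snap('side','sp')['pixels'][200:320,220:380]; t=snap('top','tp')['pixels'][190:290,250:350]
C=np.zeros((600,800,3),np.uint8); C[:300,:400]=cv2.resize(a,(400,300)); C[:300,400:]=cv2.resize(np.ascontiguousarray(s),(400,300),interpolation=cv2.INTER_CUBIC); C[300:,:300]=cv2.resize(np.ascontiguousarray(t),(300,300),interpolation=cv2.INTER_CUBIC)
C[300:,300:]=cv2.resize(np.ascontiguousarray(a[0:240,100:500]),(500,300))
cv2.imwrite('pics/m6.png',C); print(pose()[0],pose()[2]['wrist_force'])"
```

```text
[0.5461623  0.00723659 0.06360295] [-0.03151738  0.29946857 -3.05747125]
```

View pics/m6.png

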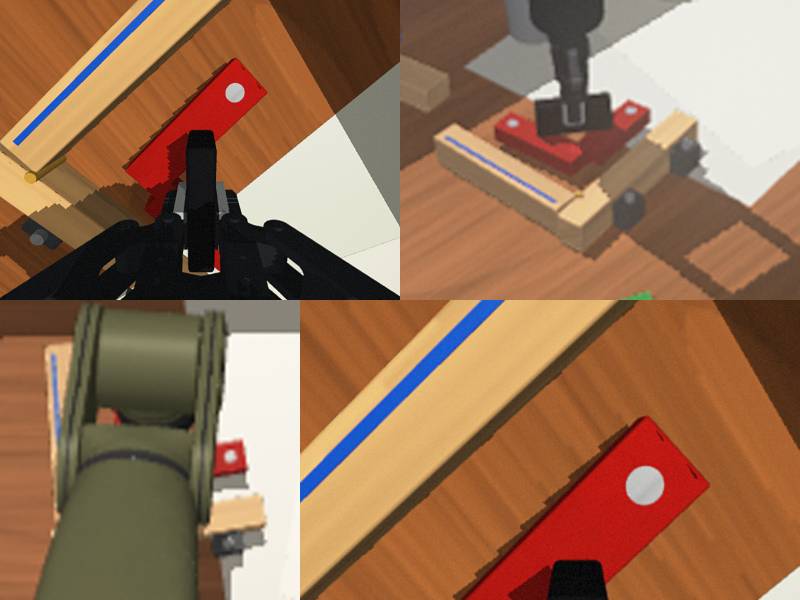

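The side and wrist views show the square held inside the frame, clear of both rails by roughly 30 mm. I'll lower it to the counter and push it in.

>>> apply_moves --steps '[[[0,0,0.006],[0,0,0]],[[0,0,0.0105],[0,0,0]],[[0.002,-0.01,0.0105],[0,0,0]],[[0.004,-0.02,0.0105],[0,0,0]],[[0.006,-0.03,0.0105],[0,0,0]],[[0.007,-0.038,0.0105],[0,0,0]],[[0.007,-0.044,0.0105],[0,0,0]],[[0.007,-0.044,0.0105],[0,0,0]]]' --grip_force 110

```text
clock: 11.3
position: [0.5159, 0.0403, 0.0543]
tcp_rot: [0.001, 0.893, 0.449, 0.002]
wrist_force: [3.0, -3.0, 5.1]
grip_width: 0.014
finger_force: 112.9
```

```bash
cat >> h.py <<'E'
def rep():
    p,R,s=pose(); y=R.as_matrix()[:,1]; a=np.radians(8.3); ex=np.array([np.cos(a),np.sin(a)]); ey=np.array([-ex[1],ex[0]]); f=s['wrist_force']
    d=p[:2]-[.4605,.0805]
    print('clk',s['clock'],'corner est in frame mm',((d@ex-.045)*1e3).round(1),((d@ey+.045)*1e3).round(1),'z',p[2].round(4),'yaw',np.degrees(np.arctan2(y[1],y[0])).round(2),'F frame',(f[:2]@ex).round(1),(f[:2]@ey).round(1),f[2].round(1),'tq',s['torque'].round(2))
E
python3 -c "
from h import *
rep()"
```

```text
clk 11.3 corner est in frame mm 4.0 -2.8 z 0.0543 yaw -36.62 F frame 2.6 -3.4 5.1 tq [-0.49 -0.62 -0.14]
```

>>> apply_moves --steps '[[[0,-0.003,0],[0,0,0]],[[0,-0.006,0],[0,0,0]],[[0,-0.006,0],[0,0,0]]]'

```text
clock: 11.68
position: [0.5124, 0.0432, 0.0546]
tcp_rot: [0.003, 0.893, 0.45, 0.003]
wrist_force: [7.1, -5.1, 4.0]
grip_width: 0.014
finger_force: 112.6
```

```bash
python3 -c "
from h import *
rep()"
```

```text
clk 11.675 corner est in frame mm 0.9 0.6 z 0.0546 yaw -36.54 F frame 6.2 -6.1 4.0 tq [-0.94 -1.38  0.23]
```

>>> apply_moves --steps '[[[0,-0.002,0],[0,0,0]],[[0,-0.004,0],[0,0,0]],[[0,-0.004,0],[0,0,0]]]'

```text
clock: 12.05
position: [0.5114, 0.0444, 0.0551]
tcp_rot: [0.005, 0.893, 0.451, 0.005]
wrist_force: [14.4, -9.1, -3.3]
grip_width: 0.0134
finger_force: 111.8
```

```bash
python3 -c "
from h import *
rep()"
```

```text
clk 12.05 corner est in frame mm 0.2 1.9 z 0.0551 yaw -36.45 F frame 12.9 -11.1 -3.3 tq [-1.73 -2.64  0.49]
```

>>> apply_moves --steps '[[[0,0,0.003],[0,0,0]],[[0,-0.002,0.004],[0,0,0]],[[0,-0.002,0.004],[0,0,0]]]'

```text
clock: 12.42
position: [0.5117, 0.0446, 0.0547]
tcp_rot: [0.007, 0.893, 0.451, 0.006]
wrist_force: [9.9, -14.8, 14.8]
grip_width: 0.0137
finger_force: 114.4
```

```bash
python3 -c "
from h import *
rep()
a=snap('wrist','wq')['pixels']; s=snap('side','sq')['pixels'][220:310,225:345]
C=np.zeros((600,800,3),np.uint8); C[:300,:400]=cv2.resize(np.ascontiguousarray(s),(400,300),interpolation=cv2.INTER_CUBIC)
C[:300,400:]=cv2.resize(a,(400,300))
C[300:]=cv2.resize(np.ascontiguousarray(a[80:260,0:480]),(800,300),interpolation=cv2.INTER_CUBIC)
cv2.imwrite('pics/m7.png',C)"
```

```text
clk 12.425 corner est in frame mm 0.5 2.0 z 0.0547 yaw -36.44 F frame 7.7 -16.0 14.8 tq [-2.37 -1.26  0.41]
```

View pics/m7.png

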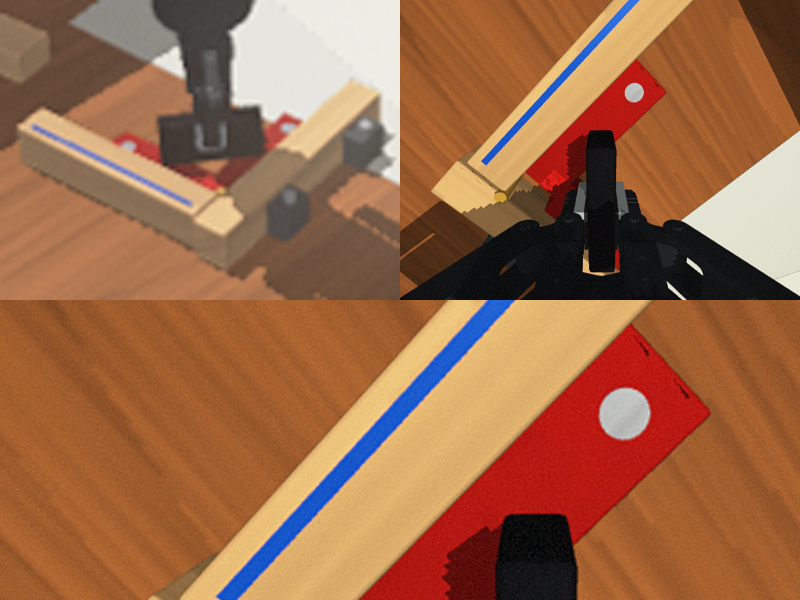

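```bash
python3 - <<'E'
from h import *
p,R,s=pose(); rep(); print('tool z',R.as_matrix()[:,2].round(4)); y=R.as_matrix()[:,1]; print('tilt along tool y (z of y axis)',y[2].round(4),'x',R.as_matrix()[2,0].round(4))
w=load('wq'); W=lambda X,Y,z: plane(w,X*.6,80+(Y-300)*.6,z)
yaw=lambda a,b: np.degrees(np.arctan2(b[1]-a[1],b[0]-a[0]))
print('side inner yaw',yaw(W(358,600,.036),W(650,302,.036)),W(358,600,.036))
print('leg inner edge yaw',yaw(W(578,540,.02),W(709,411,.02)),'end edge',yaw(W(709,411,.02),W(635,326,.02))-90, W(709,411,.02))
# depth on red near the leg end and closer: flatness
for X,Y in((625,370),(680,415),(625,455),(520,490),(420,590),(570,430)): print((X,Y),dep(w,X*.6,80+(Y-300)*.6).round(4))
for f,z in(('sq',0),):
    c=load(f); im=c['pixels']; 
    for n,(u,v) in dict(legA=(225+128*.3,220+145*.3),legB=(225+288*.3,220+122*.3),front=(225+330*.3,220+110*.3)).items(): print(n,dep(c,u,v).round(4))
E
```

```text
clk 12.525 corner est in frame mm 0.5 2.0 z 0.0546 yaw -36.44 F frame 7.2 -14.8 14.1 tq [-2.34 -1.27  0.4 ]
tool z [ 0.016  -0.0067 -0.9998]
tilt along tool y (z of y axis) 0.0169 x 0.0041
side inner yaw 8.604122918978849 [0.49246944 0.08651479 0.036     ]
leg inner edge yaw 9.644895814491656 end edge 7.63652777723955 [0.58343281 0.07059374 0.02      ]
(625, 370) [0.5726 0.0903 0.0205]
(680, 415) [0.5773 0.074  0.0204]
(625, 455) [0.5615 0.0739 0.02  ]
(520, 490) [0.536  0.0822 0.0201]
(420, 590) [0.4997 0.0766 0.0198]
(570, 430) [0.5543 0.0867 0.0205]
legA [0.56   0.0859 0.0276]
legB [ 0.4944 -0.0243  0.0222]
front [ 0.4668 -0.0439  0.0383]
```

>>> apply_moves --steps '[[[-0.002,-0.002,0.001],[0.07,0,-0.02]],[[-0.004,-0.003,0.001],[0.15,0,-0.03]],[[-0.004,-0.003,0.001],[0.15,0,-0.03]],[[-0.004,-0.003,0.001],[0.15,0,-0.03]]]'

```text
clock: 13.02
position: [0.5114, 0.0444, 0.0548]
tcp_rot: [-0.001, 0.892, 0.452, 0.007]
wrist_force: [21.9, -7.2, 6.3]
grip_width: 0.0139
finger_force: 113.2
```

```bash
python3 - <<'E'
from h import *
p,R,s=pose(); rep(); print('tool z',R.as_matrix()[:,2].round(4))
E
```

```text
clk 13.025 corner est in frame mm 0.2 1.9 z 0.0548 yaw -36.27 F frame 20.6 -10.3 6.3 tq [-1.61 -3.85  0.26]
tool z [ 0.0121  0.0085 -0.9999]
```

>>> apply_moves --steps '[[[0.002,-0.002,0.002],[0,0,-0.02]],[[0.002,-0.002,0.002],[0,0,-0.04]],[[0.002,-0.002,0.002],[0,0,-0.04]],[[0.002,-0.002,0.002],[0,0,-0.04]]]'

```text
clock: 13.52
position: [0.5116, 0.0449, 0.0545]
tcp_rot: [0.001, 0.891, 0.455, 0.006]
wrist_force: [18.2, -17.1, 16.6]
grip_width: 0.014
finger_force: 114.5
```

```bash
python3 -c "
from h import *
rep()
a=snap('wrist','wz')['pixels']; s=snap('side','sz')['pixels'][230:310,235:345]; t=snap('top','tz')['pixels'][190:290,250:350]
C=np.zeros((600,800,3),np.uint8); C[:300,:412]=cv2.resize(np.ascontiguousarray(s),(412,300),interpolation=cv2.INTER_CUBIC)
C[:300,420:720]=cv2.resize(np.ascontiguousarray(t),(300,300),interpolation=cv2.INTER_CUBIC)
C[300:]=cv2.resize(np.ascontiguousarray(a[130:355,60:660][:, :580]),(773,300),interpolation=cv2.INTER_CUBIC)[:, :800] if 0 else cv2.copyMakeBorder(cv2.resize(np.ascontiguousarray(a[90:390,40:440]),(400,300)),0,0,0,400,cv2.BORDER_CONSTANT)
C[300:,400:]=cv2.resize(np.ascontiguousarray(a[220:370,80:280]),(400,300),interpolation=cv2.INTER_CUBIC)
cv2.imwrite('pics/m8.png',C)"
```

```text
clk 13.525 corner est in frame mm 0.4 2.4 z 0.0545 yaw -35.91 F frame 15.5 -19.5 16.6 tq [-3.2  -2.95  0.18]
```

View pics/m8.png

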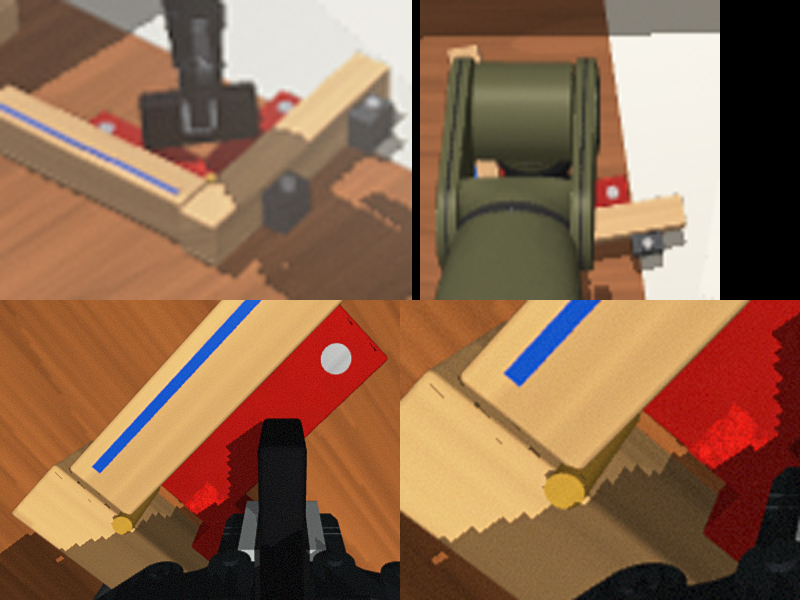

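The side and wrist views show the square seated against the side rail, with the pin at (565,490) in the notch. I'll fit the edges to check that the square is parallel to the rail.

```bash
cat > edge.py <<'E'
from h import *
def edges(f):
    c=load(f); im=c['pixels'].astype(int); b,g,r=im[...,0],im[...,1],im[...,2]
    red=((r>110)&(g<50)&(b<50)).astype(np.uint8); n,l,st,_=cv2.connectedComponentsWithStats(red); red=l==1+np.argmax(st[1:,4])
    y,x=np.nonzero(red); P=np.array([plane(c,u,v,.0203)[:2] for u,v in zip(x,y)])
    a=np.radians(8.5); E=np.array([[np.cos(a),np.sin(a)],[-np.sin(a),np.cos(a)]]); Q=(P-[.4605,.0805])@E.T
    A=[];B=[]
    for lo in np.arange(.03,.115,.001):
        m=(Q[:,0]>=lo)&(Q[:,0]<lo+.001)
        if m.sum()<4: continue
        B.append((lo,Q[m,1].max())); 
        if lo>.085: A.append((lo,Q[m,1].min()))
    for n,D,z in(('rail edge(at red boundary)',B,.036),('leg inner edge',A,.0203)):
        D=np.array(D); k=np.polyfit(*D.T,1); k=np.polyfit(*D[abs(D[:,1]-np.polyval(k,D[:,0]))<.0015].T,1); print(f,n,'yaw',8.5+np.degrees(np.arctan(k[0])),'at60mm',np.polyval(k,.06).round(4))
    E2=Q[(Q[:,0]>.1)]; D=[]
    for lo in np.arange(-.026,-.006,.001):
        m=(E2[:,1]>=lo)&(E2[:,1]<lo+.001)
        if m.sum()>2: D.append((lo,E2[m,0].max()))
    D=np.array(D); k=np.polyfit(*D.T,1); print('leg end edge yaw',8.5-np.degrees(np.arctan(k[0])),'x',np.polyval(k,-.015))
for f in('wp','wq','wz'): edges(f)
E
python3 edge.py
```

```text
wp rail edge(at red boundary) yaw 8.384040235728971 at60mm -0.0411
wp leg inner edge yaw -34.62028491414763 at60mm -0.0257Traceback (most recent call last):
  File "edge.py", line 20, in <module>
    for f in('wp','wq','wz'): edges(f)
                              ~~~~~^^^
  File "edge.py", line 19, in edges
    D=np.array(D); k=np.polyfit(*D.T,1); print('leg end edge yaw',8.5-np.degrees(np.arctan(k[0])),'x',np.polyval(k,-.015))
                     ~~~~~~~~~~^^^^^^^^
TypeError: polyfit() missing 2 required positional arguments: 'y' and 'deg'
```

```bash
sed -i "s/('wp','wq','wz')/('wq','wz')/" edge.py; python3 edge.py; python3 - <<'E'
from h import *
# front rail yaw from unobstructed initial top + wrist images, side rail blue stripe before/after
def stripe(f,z=.0362):
    c=load(f); im=c['pixels'].astype(int); m=((im[...,0]>150)&(im[...,2]<90)&(im[...,1]<130)).astype(np.uint8)
    n,l,st,_=cv2.connectedComponentsWithStats(m); best=None
    for i in range(1,n):
        y,x=np.nonzero(l==i)
        if len(x)<20: continue
        W=np.array([plane(c,u,v,z)[:2] for u,v in zip(x,y)]); d=np.linalg.svd(W-W.mean(0),full_matrices=False)[2][0]
        print(f,len(x),W.mean(0).round(3),'yaw',((np.degrees(np.arctan2(d[1],d[0]))+90)%180-90).round(2))
for f in('top0','wf','t3','wq','wz'): stripe(f)
E
```

```text
wq rail edge(at red boundary) yaw 8.494746143041464 at60mm -0.0002
wq leg inner edge yaw 8.658575791361203 at60mm -0.0286
leg end edge yaw 9.160586820725465 x 0.12012745961981153
wz rail edge(at red boundary) yaw 8.995469411404997 at60mm 0.0003
wz leg inner edge yaw 9.196271039694786 at60mm -0.0282
leg end edge yaw 9.321189083009106 x 0.11996813458123519
wf 699 [0.549 0.109] yaw 3.48
wq 3920 [0.536 0.115] yaw 8.46
wz 3894 [0.535 0.116] yaw 8.89
```

>>> apply_moves --steps '[[[0,0,0],[0,0,-0.05]],[[0,0,0],[0,0,-0.1]],[[0,0,0],[0,0,-0.1]]]'

```text
clock: 14.05
position: [0.5116, 0.045, 0.0545]
tcp_rot: [0.001, 0.888, 0.46, 0.006]
wrist_force: [18.4, -17.0, 15.7]
grip_width: 0.0137
finger_force: 114.6
```

```bash
cat >> edge.py <<'E'
E
sed -i "s/^for f in.*//" edge.py; cat > chk.py <<'E'
from edge import *; import sys
f=sys.argv[1]; rep(); snap('wrist',f); edges(f)
c=load(f); im=c['pixels'].astype(int); m=((im[...,0]>150)&(im[...,2]<90)&(im[...,1]<130)).astype(np.uint8); y,x=np.nonzero(m)
W=np.array([plane(c,u,v,.0362)[:2] for u,v in zip(x,y)]); d=np.linalg.svd(W-W.mean(0),full_matrices=False)[2][0]; print('stripe yaw',np.degrees(np.arctan(d[1]/d[0])))
E
python3 chk.py wa
```

```text
clk 14.05 corner est in frame mm 0.5 2.5 z 0.0545 yaw -35.26 F frame 15.8 -19.5 15.7 tq [-3.24 -2.91 -0.58]
wa rail edge(at red boundary) yaw 9.01118778805749 at60mm 0.0003
wa leg inner edge yaw 8.931839075709092 at60mm -0.028
leg end edge yaw 9.194323115024432 x 0.11997306855816561
stripe yaw 8.883706409387438
```

>>> apply_moves --steps '[[[0,0,0],[0,0,-0.05]],[[0,0,0],[0,0,-0.1]],[[0,0,0],[0,0,-0.1]]]'

```text
clock: 14.48
position: [0.5116, 0.045, 0.0545]
tcp_rot: [0.001, 0.885, 0.465, 0.006]
wrist_force: [17.9, -17.7, 15.6]
grip_width: 0.0134
finger_force: 115.2
```

```bash
python3 chk.py wb
```

```text
clk 14.475 corner est in frame mm 0.4 2.5 z 0.0545 yaw -34.6 F frame 15.2 -20.1 15.6 tq [-3.27 -2.96 -1.18]
wb rail edge(at red boundary) yaw 8.934966004009809 at60mm 0.0003
wb leg inner edge yaw 8.977944035518727 at60mm -0.028
leg end edge yaw 9.163223797344443 x 0.11994045687626372
stripe yaw 8.891940693400821
```

>>> apply_moves --steps '[[[0,0,0],[0,0,0.06]],[[0,0,0],[0,0,0.12]],[[0,0,0],[0,0,0.12]],[[0,0,0],[0,0,0.12]]]'

```text
clock: 15.02
position: [0.5116, 0.045, 0.0546]
tcp_rot: [0.001, 0.889, 0.459, 0.006]
wrist_force: [18.0, -16.7, 15.2]
grip_width: 0.0137
finger_force: 114.6
```

```bash
python3 chk.py wc
```

```text
clk 15.025 corner est in frame mm 0.5 2.5 z 0.0546 yaw -35.41 F frame 15.4 -19.1 15.2 tq [-3.21 -2.91 -0.51]
wc rail edge(at red boundary) yaw 9.050651101853141 at60mm 0.0003
wc leg inner edge yaw 9.117478283154776 at60mm -0.0281
leg end edge yaw 9.16650759961294 x 0.1199480047924873
stripe yaw 8.888491386605455
```

The square is seated, parallel to the side rail, with steady force on both rails and on the counter. I'm handing in.

```bash
python3 -c "
from cell import arm
print(arm.finish_job())"
```

```text
the job is handed in; nothing more can be done
None
```

I handed the job in at about 15 s: the timer pointer measured within about 1–2° of the red mark, and the gripper still holds the square, pressing it into the corner at about 15–19 N against each rail, with the side rail against its stop.

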